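Set the foam cutter's transformer to the tape mark and switch it on

TASK

Set up the foam cutter's supply: with a fingertip, gently push the dial on top of the transformer round until its index line is lined up with the pen line on the strip of tape, and leave it there; then flip the toggle switch on the same panel over, away from its present side, to switch on. Do it with the fingers only touching: do not pinch, squeeze or lift anything, and leave the pen and the other things on the bench where they are.

Things in the scene. Friction and masses are not known exactly. Their poses are not given: they have to be found in the camera images.
- transformer: Heavy grey metal box, immovable, 200 mm along its x, 190 mm along y; flat top panel 150 mm above the bench. Origin: centre of its underside. x points from its front face (meter, terminals; robot's side) to its back, y to its left, z up. A black scale disc (148 mm across, 3 mm thick) lies on top round the dial. Its power strip, 34 mm high, lies on the bench 177 to 233 mm behind the origin.
- dial (a joint): Dial angle about its upright axis, rad, 0 to 5.236 (end stops), growing CLOCKWISE seen from above. At value v the index line points 150 degrees minus v counter-clockwise from the transformer's +x. Starts at 0.4 to 1.2. It turns stiffly and evenly (0.11 N m, about 4 N on the bar 30 mm from the axis; no detents, no spring) and stays where it is left.
- mark (a joint): Where the tape mark is stuck on the scale, rad, from the same zero and in the same sense as joint dial: the index line is on the pen line when the two values are equal. 1.9 to 2.9, always clockwise of the dial's start. The tape does not move.
- dial_center (a point): Point on the dial's axis at the top of its grip, 197 mm above the bench. Dial: flat aluminium skirt 78 mm across, its top 163 mm above the bench; on it a black bar grip through the axis, 90 mm long, 15 mm thick, 163 to 197 mm above the bench, with a round hub 34 mm across. Both arms of the bar can be pushed. A white index line runs along the top and nose of one arm.
- dial_index (a point): Outer tip of the dial's thin white pointer (below the index line, over the scale), 56 mm from the dial's axis, 155 mm above the bench.
- mark_line (a point): Inner end of the black pen line (2 mm wide, 22 mm long, radial) on the strip of buff masking tape (13 mm wide, 24 mm long, radial) stuck on the scale: 56 mm from the dial's axis, 155 mm above the bench. Lined up when dial_index is on it.
- toggle (a joint): Bat-handle toggle switch at the front right corner of the top panel (transformer x -76 mm, y -70 mm). Rad: 0 = off, leaning 24 degrees to the front (the transformer's -x); 0.84 = on, leaning 24 degrees to the back (+x). Pushed past upright (0.42) it snaps over by itself; it takes less than 2 N.
- toggle_tip (a point): Centre of the round end (12 mm thick) of the toggle's steel bat handle. The handle is 8 mm thick and pivots 30 mm from this point, 6 mm above the top panel.
- pen: Marker pen, 130 x 14 x 14 mm, lying on the transformer's top panel along its left edge. Leave alone. Origin: centre of its underside.
- cup: Clear plastic cup, 68 mm across, 85 mm high, on the bench. Leave alone. Origin: centre of its underside.
- tape_roll: Roll of masking tape lying flat, 100 mm across, 24 mm high. Leave alone. Origin: centre of its underside.
- scraper: Yellow filler scraper lying flat, 195 mm long, 65 mm wide blade. Leave alone. Origin: under its middle.
- sanding_block: Cork sanding block, 120 x 66 x 32 mm. Leave alone. Origin: centre of its underside.
- cast_cube: Grey cast cube, 110 mm. Leave alone. Origin: centre of its underside.
- glue_bottle: Pale bottle, 56 mm across, 150 mm high. Leave alone. Origin: centre of its underside.

How it is judged (in metres and radians):
On the way, in this order (a step that is already met when the one before it is completed fails the run):
1. with the switch still off, the dial's index line is on the tape's pen line (within 3.5 mm at the line, about 3.6 degrees) and the dial is still (distance between dial_index and mark_line below 0.0035 m and velocity of joint dial between -0.1 and 0.1 rad/s and value of joint toggle below 0.3 rad), for 0.3 s.
2. the toggle switch is flipped on, the dial still on its mark (value of joint toggle above 0.7 rad and distance between dial_index and mark_line below 0.0035 m), for 0.2 s.
At the end, for the whole second after the job is handed in: The dial is at rest with the tip of its index line within 3.5 mm (about 3.6 degrees) of the tape's pen line, and the toggle switch is over on its on side (past 0.7 rad) (all of step 2 and velocity of joint dial between -0.02 and 0.02 rad/s); the robot touches nothing.
It fails at once if the dial is pinched or shoved with more than 20 N (contact force between the fingers and dial above 20 N).
It fails at once if the switch is pinched or shoved with more than 20 N (contact force between the fingers and toggle above 20 N).
It fails at once if the pen is moved by more than 25 mm (distance of pen from where it was at the start of the episode above 0.025 m).
It fails at once if another thing on the bench is moved or lifted by more than 25 mm (distance of any of cup, tape_roll, scraper, sanding_block, cast_cube, glue_bottle from where it was at the start of the episode above 0.025 m).
It also fails if it takes over 58 s, if anything falls off the work surface, if the arm or the gripper's body presses on something with over 40 N, if the wrist force passes 120 N, or if a joint passes its speed limit or range.

ROBOT

A 7-joint arm with a two-finger parallel gripper is mounted at the origin on the work surface. World frame = base frame: x ahead of the robot, y to its left, z up, the work surface at z = 0. Lengths are in mm, angles in rad, forces in N, time in s.
With the tool pointing down it reaches from about 400 to 875 mm from the base axis. Payload 4.4 kg.
Tool frame: the origin (TCP) lies on the centre line of the jaws, within the pads' length; the fingertips stand 25 mm ahead of it and the grasp point (between the pads) lies 6 mm ahead of it; z points along the fingers, x is the direction in which the jaws open and shut, and the axes are right-handed (so a half turn about z gives the same grasp; the last joint's range is limited). The gripper opens to 85 mm and grips with 20 to 120 N. Pads are 22 mm wide; open, the fingers measure 114 mm over their backs; the gripper's body (76 mm by 85 mm) begins 54 mm behind the grasp point. The pads swing forward as they close: fully open they stand 13 mm farther back than shut.
Start: joints at [-1.247, 0.628, 0.038, 1.517, -0.027, 0.996, -0.02], TCP at [246.981, 601.264, 256.313] pointing down, gripper open.
Joint ranges: [-3.06, 3.06], [-0.37, 2.12], [-1.25, 1.32], [0.18, 2.47], [-1.1, 4.24], [0.23, 1.98], [-2.94, 2.94]. Speed limits (rad/s): [2.57, 2.57, 3.14, 3.14, 3.14, 3.14, 3.14].

INTERFACE

Orientations are given as [roll, pitch, yaw] about the fixed x, y, z axes, in that order (R = Rz(yaw) Ry(pitch) Rx(roll)).
In Python, from cell import ctrl, cams gives the robot as it stands. The module is installed in compiled form; this text tells all that it offers.
- The arm moves only by the tool step_arm, never from a script. Its arguments are lists of equal length, an entry for each row: "linear": the shift along the tool's x, y, z in mm, a list of three; "yaw": the turn about the tool's z in rad; "gripper": the opening, from -1 (shut) to 1 (fully open). A call has 1 to 8 rows; each row is the pose to reach, as a shift and turn from the pose commanded when the call began, along the tool's axes at that moment; what a row does not reach only later rows make up. A row lasts 1/12 s, in which the tool goes at most 41.7 mm and 7.16 degrees, less where a joint would pass 70% of its speed; a pose out of reach is approached as far as the arm can. A call with a gripper value outside its range is refused whole. The fingers move at their own pace and stop on an object; the grip force is fixed at half the most. Time passes only in rows, so rows that repeat a pose let the fingers close. It gives the time, the measured TCP pose, the force and the opening at its end, in the units of the state.
- ctrl.read_state(): the state, without advancing time (a new reading comes with each control period).
- cams.get_image(name): name is "side" or "top" or "wrist"; returns a dict with "frame" (384x512x3 uint8, red, green, blue), "depth" (384x512 float32, mm along the optical axis (not along the pixel's ray), 0 where there is no reading), "intrinsics" (3x3 intrinsics, pixels), "cam_to_world" (4x4, takes a point from camera to world coordinates). Camera axes: x right, y down, z forward; pixel columns grow to the right and rows downward; lengths in mm; the calibration is good to about 2 mm. The wrist camera is an equidistant fisheye: a pixel r from the principal point sees the ray r / f radians off the axis. A picture is of the moment at which its call begins.
- ctrl.finish_job(): hands the job in, once; it reports no verdict.
Trained networks look in the newest picture that a camera, given by its name, has taken for a name from the list of things; names that differ only in an ending like _2 or _b are one class to them, and where a whole thing is asked for, a point or a joint stands for the part that bears it (a point fixed in the world has none). Each returns a list of dicts, best first, with "conf" (0 to 1); they miss things now and then, are a little off and sometimes report something else, mostly with a low value. They report only what shows in the picture. A call takes as long as a camera call.
- cams.regions_of(camera, name): "pixels" (384x512 bool, what is visible of it) and "pixel" ([column, row] in pixels, amid what is visible of it).
The state is a dict: "clock": time; "qpos": joint angles; "qd": joint speeds; "tau": joint torques, N m; "eef_pos": TCP position; "tool_rot": TCP orientation; "force": force on the tool from outside, world axes, zero at the start; "torque": the same for the moment, N m; "width": finger opening in mm.
Only numpy, scipy, OpenCV 4.12 (cv2) and the standard library are available. Lean on these libraries where they do the work, as an engineer would, in place of code of your own. Each camera call takes 0.05 s, during which the arm holds its last target.

## Working session

There is one attempt and no reset: what is moved stays moved. The work goes in short steps, Python scripts to look and compute and a tool call to move; the robot and the scene stay as the last step left them, time stands still between calls to the robot, and variables do not carry over. Pictures are saved under pics/ and viewed, and the job is handed in when it is done.

Besides the shell and the picture viewer there is one more tool, called in YAML: its name, and indented under it one key for each argument. step_arm: Moves the arm, as the interface text tells. Its arguments: {"type":"object","properties":{"linear":{"type":"array"},"yaw":{"type":"array"},"gripper":{"type":"array"}},"required":["linear","yaw","gripper"]}

```bash
mkdir -p pics; cat > h.py <<'E'
import numpy as np, cv2
from cell import ctrl, cams
def snap(n,fn,scale=1.5):
    d=cams.get_image(n); im=cv2.cvtColor(d['frame'],cv2.COLOR_RGB2BGR)
    cv2.imwrite('pics/'+fn,cv2.resize(im,None,fx=scale,fy=scale,interpolation=cv2.INTER_CUBIC)); return d
def ray(d,px):
    K=d['intrinsics'];T=d['cam_to_world']
    v=np.array([(px[0]-K[0,2])/K[0,0],(px[1]-K[1,2])/K[1,1],1.]); return T[:3,3],T[:3,:3]@v
def atz(d,px,z):
    o,v=ray(d,px); return o+v*(z-o[2])/v[2]
def pt(d,px):
    o,v=ray(d,px); return o+v*d['depth'][int(round(px[1])),int(round(px[0]))]
E
python3 - <<'E'
from h import *
s=ctrl.read_state();print(s)
for n in('side','top'):
    d=snap(n,n+'1.png'); print(n,d['intrinsics'].tolist(),d['cam_to_world'].round(3).tolist())
    for k in('transformer','dial','dial_index','dial_center','mark_line','toggle_tip','pen','cup','glue_bottle','cast_cube'):
        for r in cams.regions_of(n,k)[:2]:
            print(k,round(r['conf'],2),r['pixel'],pt(d,r['pixel']).round(1),r['pixels'].sum())
E
```

```text
{'clock': 0.0, 'qpos': array([-1.24679291,  0.62934119,  0.03843348,  1.51841452, -0.02701633,
        0.99633171, -0.02003688]), 'qd': array([-0.00055956,  0.00053979, -0.00032285, -0.00077584, -0.00104009,
        0.00067998,  0.00094697]), 'tau': array([ 2.11647844e-04, -5.63405299e+01,  1.22656245e+00, -1.93439591e+01,
        1.10959826e-02,  1.05258744e-02,  1.69453887e-05]), 'eef_pos': array([246.73659418, 600.68644133, 255.37723663]), 'tool_rot': array([3.14158414e+00, 1.97716660e-03, 1.18095293e+00]), 'force': array([-0.2141323 ,  0.55410602,  0.70334167]), 'torque': array([ 0.01212373,  0.02420204, -0.03312025]), 'width': 85.5297508063915}
side [[498.9715747544302, 0.0, 251.506653324548], [0.0, 498.9715747544302, 191.57077747822987], [0.0, 0.0, 1.0]] [[0.775, -0.471, 0.421, -192.121], [-0.632, -0.595, 0.498, -898.263], [0.016, -0.652, -0.758, 1408.949], [0.0, 0.0, 0.0, 1.0]]
transformer 0.56 [269.8, 185.5] [572.3 -89.8 150.5] 4636
dial 0.84 [273.2, 165.8] [616.6 -53.2 187.4] 431
dial 0.25 [348.8, 240.5] [ 643.8 -396.1  107.9] 1608
dial_index 0.83 [272.9, 165.7] [616.  -52.3
[... 607 characters left out ...]
86], [-0.018, -0.161, -0.987, 1340.194], [0.0, 0.0, 0.0, 1.0]]
transformer 0.75 [242.3, 149.8] [611.5 -48.1 174.6] 6707
dial 0.9 [240.4, 145.1] [617.8 -43.8 196.7] 772
dial_index 0.57 [239.6, 148.4] [609.1 -41.9 197.3] 702
dial_center 0.73 [235.2, 145.9] [616.1 -30.7 195.2] 832
dial_center 0.64 [97.6, 246.8] [369.8 368.8   0.7] 617
mark_line 0.56 [241.8, 122.4] [690.2 -45.5 157.3] 22
pen 0.62 [204.4, 155.5] [599.6  50.5 160.4] 286
pen 0.51 [244.4, 151.9] [609.4 -53.2 161.7] 6782
cup 0.86 [96.5, 245.4] [373.3 369.5   8.6] 613
glue_bottle 0.81 [401.8, 184.4] [ 536.  -471.7  108.4] 521
cast_cube 0.58 [96.0, 245.6] [373.  372.2   4.8] 611
cast_cube 0.56 [359.9, 135.6] [ 670.4 -365.   107.2] 1995
```

```bash
python3 - <<'E'
from h import *
d=cams.get_image('top');im=cv2.cvtColor(d['frame'],cv2.COLOR_RGB2BGR)
cv2.imwrite('pics/topc.png',cv2.resize(im[90:215,170:320],None,fx=5,fy=4.8,interpolation=cv2.INTER_CUBIC)[:600])
d=cams.get_image('side');im=cv2.cvtColor(d['frame'],cv2.COLOR_RGB2BGR)
cv2.imwrite('pics/sidec.png',cv2.resize(im[110:230,200:340],None,fx=5,fy=5,interpolation=cv2.INTER_CUBIC))
E
```

```text
(no output)
```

View pics/top1.png

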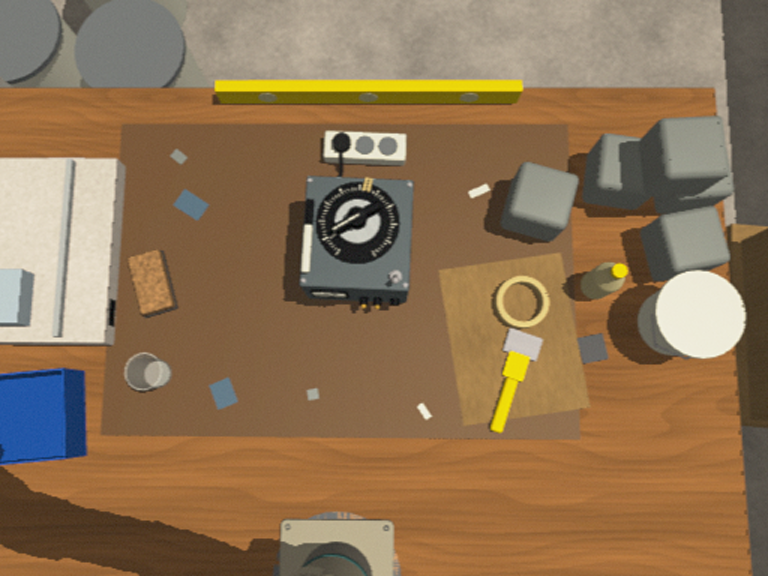

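View pics/side1.png

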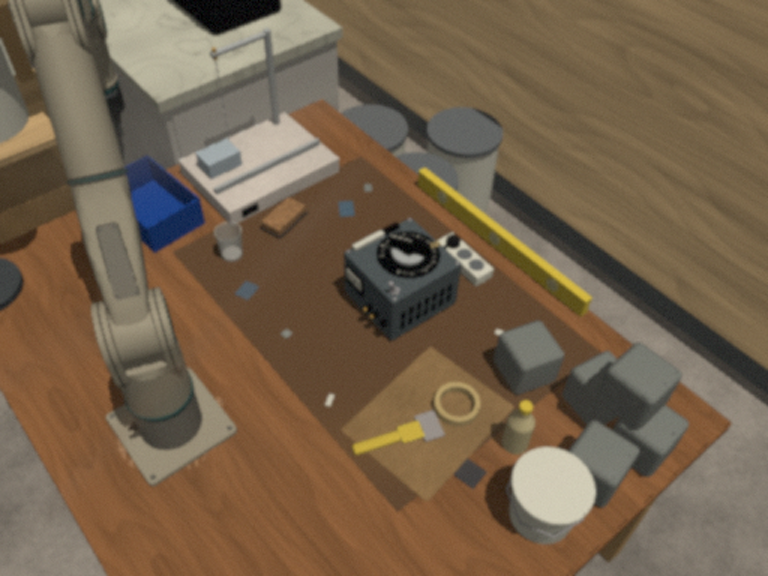

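View pics/topc.png

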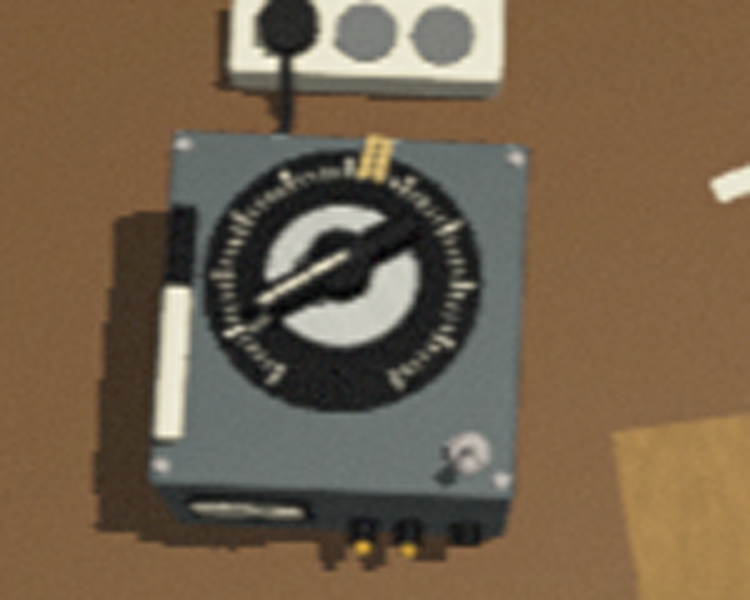

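View pics/sidec.png

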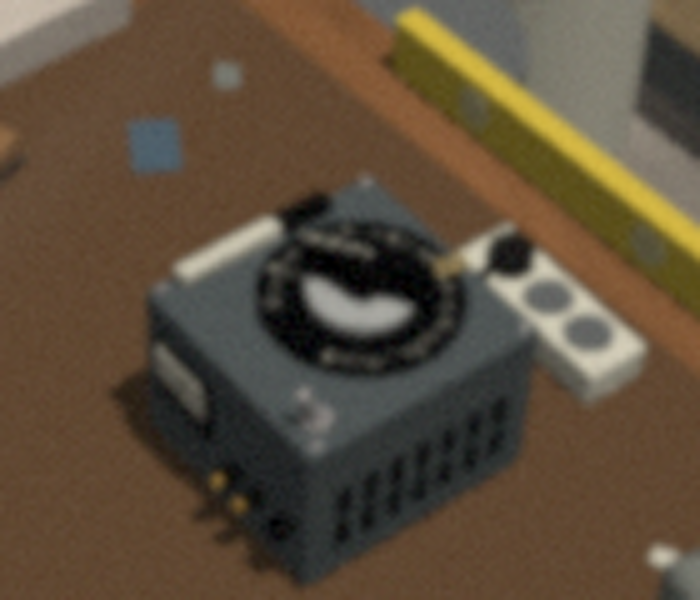

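The top view shows the dial's index pointing left and slightly toward the robot, the tape at the back slightly right of centre (crop 376,158), and the toggle at the front right (crop 465,455). Next I'll measure the transformer's pose from its corners, then bring the wrist camera over it.

```bash
python3 - <<'E'
from h import *
d=cams.get_image('top')
f=lambda x,y:(170+(x+.5)/5-.5,90+(y+.5)/4.8-.5)
for n,p,z in [('BL',(172,130),150),('BR',(527,147),150),('FR',(512,497),150),('FL',(150,487),150),('hub',(342,265),197),('idx on top tip',(262,300),197),('idx tip',(248,313),155),('bar other',(415,225),197),('tapeIn',(373,178),153),('tapeOut',(380,138),153),('discL',(207,285),153),('discR',(480,285),153),('disct',(345,148),153),('discb',(342,412),153),('togglebase',(470,455),152)]:
    print(n,atz(d,f(*p),z).round(1))
s=ctrl.read_state();w=snap('wrist','w1.png')
print(w['intrinsics'],w['cam_to_world'].round(3).tolist(),s['eef_pos'])
E
```

```text
BL [708.1  55.3 150. ]
BR [ 698.9 -133.   150. ]
FR [ 503.4 -125.1  150. ]
FL [507.7  61.9 150. ]
hub [618.5 -37.8 197. ]
idx on top tip [599.4   2.2 197. ]
idx tip [603.   12.6 155. ]
bar other [640.3 -74.4 197. ]
tapeIn [679.9 -51.8 153. ]
tapeOut [702.8 -55.3 153. ]
discL [619.1  34.5 153. ]
discR [ 619.7 -108.3  153. ]
disct [697.  -36.8 153. ]
discb [548.9 -37.  153. ]
togglebase [ 525.8 -103.4  152. ]
[[297.31863964   0.         254.71398029]
 [  0.         297.31863964 190.35945254]
 [  0.           0.           1.        ]] [[0.379, 0.892, 0.246, 184.981], [0.925, -0.366, -0.1, 626.309], [0.0, 0.266, -0.964, 375.723], [0.0, 0.0, 0.0, 1.0]] [246.99509059 601.24693529 256.29337588]
```

View pics/w1.png

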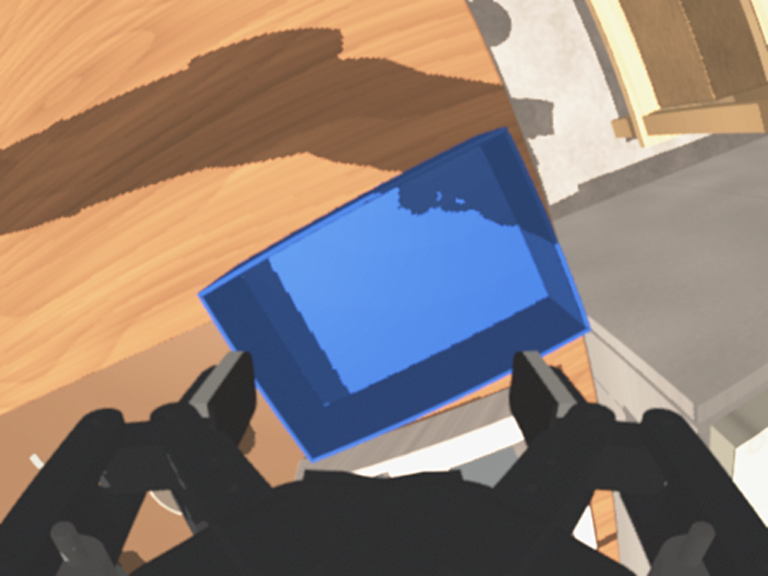

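step_arm:
  linear:
    - [-25, 30, -5]
    - [-51, 60, -10]
    - [-77, 90, -15]
    - [-103, 120, -20]
    - [-129, 150, -25]
    - [-154, 180, -30]
    - [-180, 210, -34]
    - [-206, 240, -34]
  yaw: [0, 0.1, 0.2, 0.3, 0.4, 0.5, 0.6, 0.722]
  gripper: [-1, -1, -1, -1, -1, -1, -1, -1]

```text
clock: 1.97
eef_pos: [391.7, 318.1, 291.4]
tool_rot: [-3.141, -0.002, 0.454]
force: [1.2, 0.4, 0.1]
width: -0.0
```

```bash
cat > rel.py <<'E'
import sys
from h import *
from scipy.spatial.transform import Rotation as Ro
s=ctrl.read_state(); R=Ro.from_euler('xyz',s['tool_rot']).as_matrix()
print('t',round(s['clock'],2),'pos',s['eef_pos'].round(1),'rot',s['tool_rot'].round(3),'F',s['force'].round(1),'T',s['torque'].round(2),'w',round(s['width'],1))
if len(sys.argv)>3:
    t=np.array([float(a) for a in sys.argv[1:4]]);print('tool shift',(R.T@(t-s['eef_pos'])).round(1))
    if len(sys.argv)>4: 
        y=np.radians(float(sys.argv[4]));print('yaw',-((y-s['tool_rot'][2]+np.pi)%(2*np.pi)-np.pi))
E
python3 rel.py 568.5 -25.6 290 26.3
```

```text
t 1.97 pos [391.7 318.1 291.4] rot [-3.141e+00 -2.000e-03  4.540e-01] F [1.2 0.4 0.1] T [ 0.02 -0.05 -0.01] w -0.0
tool shift [  8.1 386.4   1.1]
yaw -0.004906882565502091
```

step_arm:
  linear:
    - [1, 35, 0]
    - [2, 75, 0]
    - [3, 115, 0]
    - [4, 155, 0]
    - [5, 195, 0]
    - [6, 235, 0]
    - [7, 275, 0]
    - [8, 310, 0]
  yaw: [0, 0, 0, 0, 0, 0, 0, 0]
  gripper: [-1, -1, -1, -1, -1, -1, -1, -1]

```text
clock: 2.63
eef_pos: [536.2, 42.3, 290.6]
tool_rot: [3.141, -0.001, 0.458]
force: [0.4, 0.6, -0.2]
width: -0.2
```

step_arm:
  linear:
    - [0, 30, 0]
    - [0, 55, 0]
    - [0, 76, 0]
    - [0, 76, 0]
    - [0, 76, 0]
  yaw: [0, 0, 0, 0, 0]
  gripper: [-1, -1, -1, -1, -1]

```text
clock: 3.05
eef_pos: [569.0, -24.2, 290.2]
tool_rot: [3.141, 0.0, 0.456]
force: [-0.1, 0.6, 0.7]
width: 0.0
```

```bash
cat >> h.py <<'E'
def fray(d,px):
    K=d['intrinsics'];T=d['cam_to_world']
    a=np.array([px[0]-K[0,2],px[1]-K[1,2]])/K[0,0]; th=np.hypot(*a)
    v=np.array([*(a/max(th,1e-9)*np.sin(th)),np.cos(th)]);return T[:3,3],T[:3,:3]@v
def fatz(d,px,z):
    o,v=fray(d,px);return o+v*(z-o[2])/v[2]
def fproj(d,P):
    K=d['intrinsics'];T=d['cam_to_world'];c=T[:3,:3].T@(np.array(P,float)-T[:3,3])
    r=np.hypot(c[0],c[1]);th=np.arctan2(r,c[2]);return K[:2,2]+K[0,0]*th*c[:2]/max(r,1e-9)
E
python3 rel.py
python3 - <<'E'
from h import *
d=snap('wrist','w2.png')
for k in('dial','dial_index','dial_center','mark_line','toggle_tip'):
  for r in cams.regions_of('wrist',k)[:2]:
    p=np.array(r['pixel']);print(k,round(r['conf'],2),p,r['pixels'].sum(),fatz(d,p,155 if k in('dial_index','mark_line') else 197).round(1))
E
```

```text
t 3.05 pos [569.  -24.2 290.2] rot [3.141 0.    0.456] F [-0.1  0.6  0.7] T [ 0.02 -0.02  0.03] w 0.0
dial 0.88 [305.2 220. ] 5016 [611.  -21.1 197. ]
dial 0.67 [161.3 308. ] 91 [ 537.8 -155.8  197. ]
dial_index 0.83 [304.4 221.5] 5013 [625.1 -33.9 155. ]
dial_index 0.2 [ 77.2 267. ] 1468 [ 430.  -196.7  155. ]
dial_center 0.57 [305.4 220.7] 5047 [611.4 -21.5 197. ]
mark_line 0.72 [351.9 264.3] 231 [693.6 -53.7 155. ]
mark_line 0.28 [307.8 224.1] 5035 [629.3 -34.7 155. ]
toggle_tip 0.57 [166.2 246.6] 274 [521.5 -91.7 197. ]
```

View pics/w2.png

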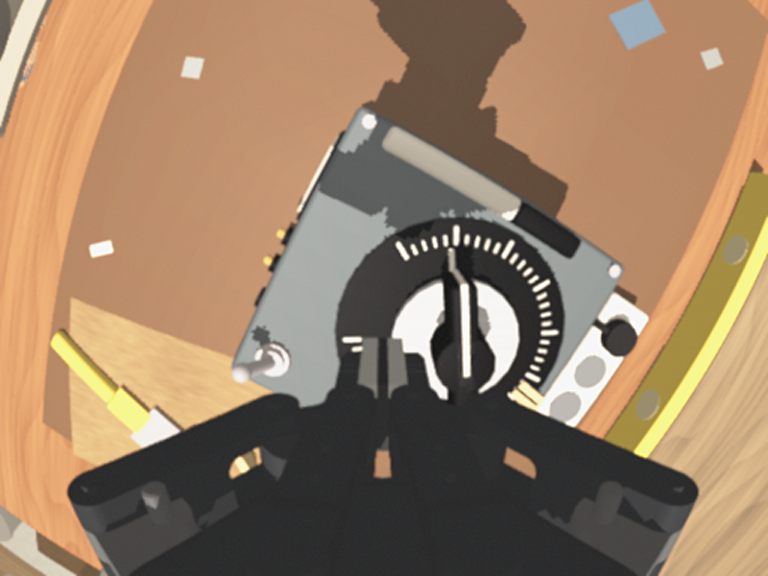

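Clear view: the pointer tip is near (451,250), the pen line near (527,393) and the toggle tip near (241,374), in the 1.5x picture. I'll zoom in to measure the pen line.

```bash
python3 - <<'E'
from h import *
d=cams.get_image('wrist');im=cv2.cvtColor(d['frame'],cv2.COLOR_RGB2BGR)
cv2.imwrite('pics/w2c.png',cv2.resize(im[140:290,220:390],None,fx=4,fy=4,interpolation=cv2.INTER_CUBIC))
f=lambda x,y:(x/1.5-.17,y/1.5-.17)
for n,p,z in [('FL screw',(369,121),151),('BL screw',(615,271),151),('tog tip',(241,374),183),('idx tip',(451,250),155),('bar line out',(464,285),197),('bar line in',(466,376),197),('tape',(527,393),154)]: print(n,fatz(d,f(*p),z).round(1))
E
```

```text
FL screw [520.5  58.3 151. ]
BL screw [703.2  51.5 151. ]
tog tip [ 516.5 -102.7  183. ]
idx tip [596.6  12.7 155. ]
bar line out [601.5   4.2 197. ]
bar line in [627.9 -39.4 197. ]
tape [691.6 -48.6 154. ]
```

View pics/w2c.png

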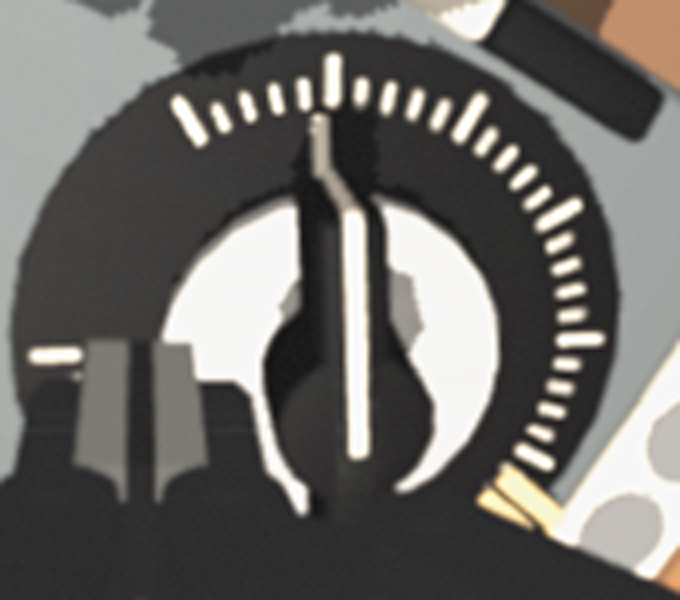

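```bash
python3 - <<'E'
from h import *
from scipy.optimize import least_squares
d=cams.get_image('wrist')
f=lambda x,y:(220+(x+.5)/4-.5,140+(y+.5)/4-.5)
O=[(175,98),(333,57),(487,97),(582,203),(604,338),(555,468)]
I=[(203,142),(333,103),(455,138),(538,228),(562,340),(515,452)]
Po=np.array([fatz(d,f(*p),153.2)[:2] for p in O]);Pi=np.array([fatz(d,f(*p),153.2)[:2] for p in I])
k=np.arange(6)
def res(q):
    a=np.radians(150-30*k)+q[2];u=np.c_[np.cos(a),np.sin(a)]
    return np.r_[(q[:2]+q[3]*u-Po).ravel(),(q[:2]+q[4]*u-Pi).ravel()]
r=least_squares(res,[620,-37,-.04,66,56]);print(r.x.round(3),np.abs(r.fun).max().round(2))
c=r.x[:2];yaw=r.x[2]
for n,p,z in[('idxtip',(318,120),155),('pen',(510,505),153.5),('peni',(495,490),153.5),('lineo',(354,215),197),('linei',(357,455),197)]:
    P=fatz(d,f(*p),z)[:2];v=P-c;print(n,P.round(1),np.hypot(*v).round(1),np.degrees(np.arctan2(v[1],v[0])-yaw).round(1))
E
```

```text
[ 6.25696e+02 -3.81590e+01 -4.40000e-02  6.99080e+01  5.82650e+01] 0.8
idxtip [596.9   9.4] 55.6 123.7
pen [690.6 -54.9] 67.1 -11.9
peni [684.4 -52.8] 60.5 -11.5
lineo [602.2   1.2] 45.8 123.4
linei [628.1 -42.5] 4.9 -58.9
```

```bash
python3 rel.py 568.4 -33 204 31
```

```text
t 3.45 pos [568.7 -22.1 290.4] rot [-3.141 -0.     0.46 ] F [-0.5  0.1  0.6] T [-0.02  0.02 -0.  ] w 0.0
tool shift [-5.2  9.6 86.4]
yaw -0.08069754535189366
```

step_arm:
  linear:
    - [-5, 9.5, 15]
    - [-5, 9.5, 35]
    - [-5, 9.5, 55]
    - [-5, 9.5, 72]
    - [-5, 9.5, 82]
    - [-5, 9.5, 86]
    - [-5, 9.5, 86]
    - [-5, 9.5, 86]
  yaw: [-0.08, -0.08, -0.08, -0.08, -0.08, -0.08, -0.08, -0.08]
  gripper: [-1, -1, -1, -1, -1, -1, -1, -1]

```text
clock: 4.12
eef_pos: [569.1, -33.7, 204.9]
tool_rot: [3.141, -0.001, 0.539]
force: [0.7, 0.4, 0.2]
width: -0.1
```

```bash
python3 rel.py 588 -21 204 31; python3 - <<'E'
from h import *
d=snap('wrist','w3.png')
d=cams.get_image('side');im=cv2.cvtColor(d['frame'],cv2.COLOR_RGB2BGR)
cv2.imwrite('pics/s3.png',cv2.resize(im[90:230,190:340],None,fx=4,fy=4,interpolation=cv2.INTER_CUBIC))
E
```

```text
t 4.12 pos [569.1 -33.7 204.9] rot [ 3.141e+00 -1.000e-03  5.390e-01] F [0.7 0.4 0.2] T [ 0.   -0.03  0.02] w -0.1
tool shift [22.7 -1.2  0.9]
yaw -0.0019101530881351358
```

View pics/w3.png

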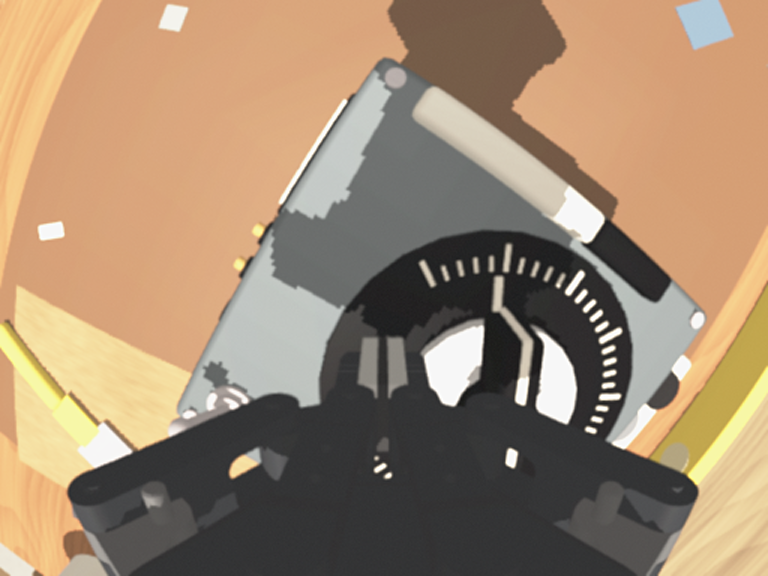

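View pics/s3.png

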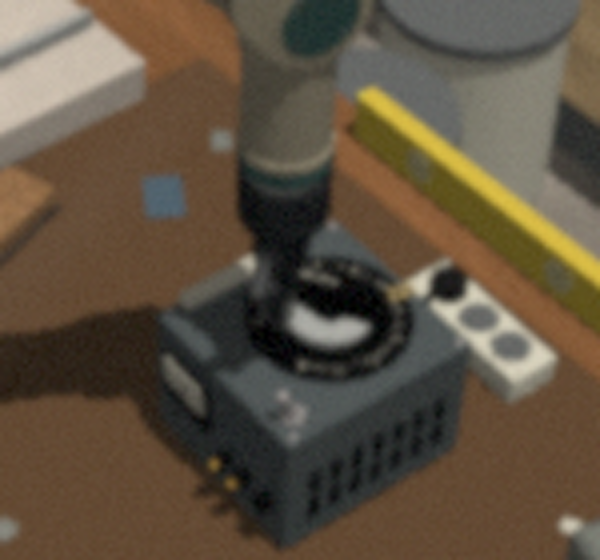

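```bash
python3 - <<'E'
from h import *
d=cams.get_image('wrist')
K=d['intrinsics'];T=d['cam_to_world']
s=ctrl.read_state();yw=s['tool_rot'][2];tx=np.array([np.cos(yw),np.sin(yw),0]);ty=np.array([np.sin(yw),-np.cos(yw),0])
def w3(x,y):
    z=d['depth'][y,x];a=np.array([x-K[0,2],y-K[1,2]])/K[0,0];th=np.hypot(*a);c=np.array([*(a/th*np.tan(th)*z),z]);return T[:3,:3]@c+T[:3,3]
for x,y in[(244,226),(247,229),(247,240),(262,227),(265,240),(270,240),(240,240),(238,250),(272,250),(285,262),(300,265),(330,275),(355,285),(255,240),(345,230),(350,250)]:
    P=w3(x,y);q=P-s['eef_pos'];print((x,y),d['frame'][y,x],P.round(0),'tool',round(q@tx,1),round(q@ty,1),round(-q[2],1))
E
```

```text
(244, 226) [141 137 130] [559. -27. 188.] tool -5.3 -10.6 17.4
(247, 229) [143 140 133] [561. -27. 192.] tool -3.8 -10.6 13.5
(247, 240) [143 139 132] [561. -27. 204.] tool -3.5 -10.3 1.5
(262, 227) [144 141 133] [567. -23. 189.] tool 3.6 -10.4 16.6
(265, 240) [143 139 132] [568. -22. 205.] tool 4.5 -10.7 0.7
(270, 240) [88 86 83] [572. -24. 196.] tool 7.2 -6.5 9.6
(240, 240) [118 116 110] [558. -28. 205.] tool -6.6 -10.9 0.3
(238, 250) [78 76 74] [560. -32. 206.] tool -7.5 -6.2 -0.4
(272, 250) [55 55 55] [573. -24. 206.] tool 7.6 -6.4 -0.7
(285, 262) [51 51 51] [573. -18. 226.] tool 11.3 -11.5 -21.0
(300, 265) [247 247 247] [607. -41. 164.] tool 28.2 25.7 41.0
(330, 275) [51 51 52] [586. -10. 236.] tool 26.4 -11.3 -31.1
(355, 285) [51 51 52] [591.  -6. 245.] tool 33.1 -12.1 -39.7
(255, 240) [45 45 43] [564. -24. 205.] tool 0.0 -11.0 0.1
(345, 230) [32 30 30] [600.  -1. 198.] tool 43.0 -12.2 7.0
(350, 250) [216 202 183] [608.  -8. 200.] tool 46.3 -2.2 5.4
```

step_arm:
  linear:
    - [0, 0, 3]
    - [2, -1, 6]
    - [6, -1, 6]
    - [11, -1, 6]
    - [16, -1, 6]
    - [21, -1, 6]
    - [24, -1, 6]
    - [25, -1, 6]
  yaw: [0, 0, 0, 0, 0, 0, 0, 0]
  gripper: [-1, -1, -1, -1, -1, -1, -1, -1]

```text
clock: 4.93
eef_pos: [589.7, -19.8, 198.2]
tool_rot: [-3.141, 0.001, 0.54]
force: [-0.7, 0.3, 0.8]
width: -0.1
```

step_arm:
  linear:
    - [0.7, 0, 0]
    - [1.4, 0, 0]
    - [2.1, 0, 0]
    - [2.8, 0, 0]
    - [3.5, 0, 0]
    - [4.2, 0, 0]
    - [5, 0, 0]
    - [5, 0, 0]
  yaw: [0, 0, 0, 0, 0, 0, 0, 0]
  gripper: [-1, -1, -1, -1, -1, -1, -1, -1]

```text
clock: 5.6
eef_pos: [592.8, -17.2, 198.1]
tool_rot: [-3.14, 0.002, 0.539]
force: [-5.1, -0.1, 2.4]
width: 0.2
```

```bash
python3 rel.py; python3 - <<'E'
from h import *
d=snap('wrist','w4.png')
E
```

```text
t 5.6 pos [592.8 -17.2 198.1] rot [-3.14e+00  2.00e-03  5.39e-01] F [-5.1 -0.1  2.4] T [0.03 1.02 0.04] w 0.2
```

View pics/w4.png

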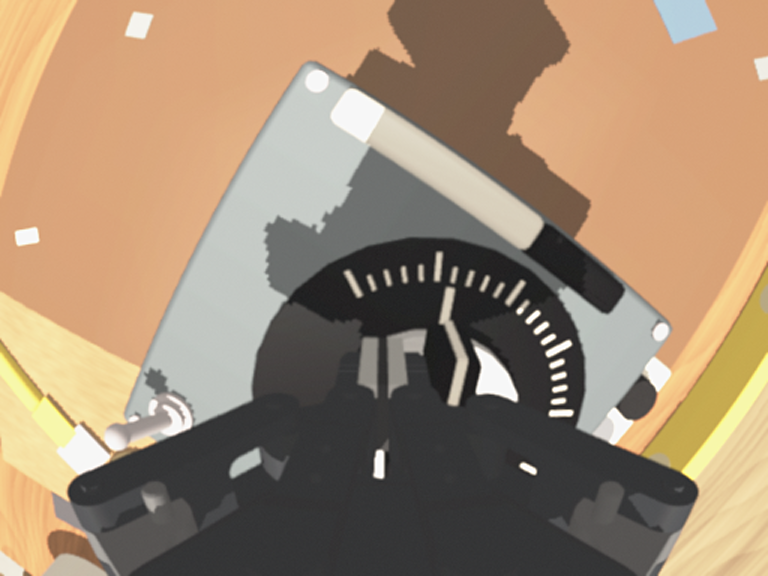

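step_arm:
  linear:
    - [1.4, -0.6, 0]
    - [2.9, -1.2, 0]
    - [4.4, -1.7, 0]
    - [6.0, -2.2, 0]
    - [7.5, -2.6, 0]
    - [9.1, -2.9, 0]
    - [10.6, -3.1, 0]
    - [12.2, -3.3, 0]
  yaw: [0.044, 0.087, 0.131, 0.175, 0.218, 0.262, 0.305, 0.349]
  gripper: [-1, -1, -1, -1, -1, -1, -1, -1]

```text
clock: 6.32
eef_pos: [601.7, -7.4, 198.0]
tool_rot: [-3.14, 0.002, 0.188]
force: [-5.0, -0.1, 2.8]
width: -0.3
```

step_arm:
  linear:
    - [1.4, -0.6, 0]
    - [2.9, -1.2, 0]
    - [4.4, -1.7, 0]
    - [6.0, -2.2, 0]
    - [7.5, -2.6, 0]
    - [9.1, -2.9, 0]
    - [10.6, -3.1, 0]
    - [12.2, -3.3, 0]
  yaw: [0.044, 0.087, 0.131, 0.175, 0.218, 0.262, 0.305, 0.349]
  gripper: [-1, -1, -1, -1, -1, -1, -1, -1]

```text
clock: 6.98
eef_pos: [613.4, -1.3, 198.1]
tool_rot: [-3.14, 0.002, -0.16]
force: [-4.7, 1.1, 2.9]
width: 0.4
```

```bash
python3 rel.py; python3 - <<'E'
from h import *
d=snap('wrist','w5.png')
E
```

```text
t 6.98 pos [613.4  -1.3 198.1] rot [-3.14e+00  2.00e-03 -1.60e-01] F [-4.7  1.1  2.9] T [0.28 0.8  0.02] w 0.4
```

View pics/w5.png

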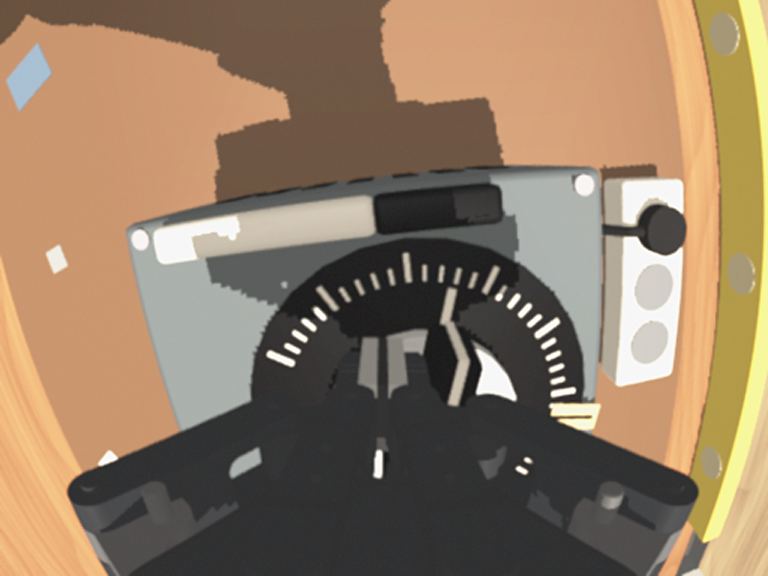

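step_arm:
  linear:
    - [1.4, -0.6, 0]
    - [2.9, -1.2, 0]
    - [4.4, -1.7, 0]
    - [6.0, -2.2, 0]
    - [7.5, -2.6, 0]
    - [9.1, -2.9, 0]
    - [10.6, -3.1, 0]
    - [12.2, -3.3, 0]
  yaw: [0.044, 0.087, 0.131, 0.175, 0.218, 0.262, 0.305, 0.349]
  gripper: [-1, -1, -1, -1, -1, -1, -1, -1]

```text
clock: 7.7
eef_pos: [626.3, 0.2, 198.1]
tool_rot: [-3.14, 0.002, -0.508]
force: [-3.6, 2.3, 1.3]
width: -0.0
```

step_arm:
  linear:
    - [1.4, -0.6, 0]
    - [2.9, -1.2, 0]
    - [4.4, -1.7, 0]
    - [6.0, -2.2, 0]
    - [7.5, -2.6, 0]
    - [9.1, -2.9, 0]
    - [10.6, -3.1, 0]
    - [12.2, -3.3, 0]
  yaw: [0.044, 0.087, 0.131, 0.175, 0.218, 0.262, 0.305, 0.349]
  gripper: [-1, -1, -1, -1, -1, -1, -1, -1]

```text
clock: 8.37
eef_pos: [638.8, -2.7, 198.1]
tool_rot: [-3.14, 0.002, -0.857]
force: [-3.6, 2.8, 2.3]
width: -0.1
```

step_arm:
  linear:
    - [1.4, -0.6, 0]
    - [2.9, -1.2, 0]
    - [4.4, -1.7, 0]
    - [6.0, -2.2, 0]
    - [7.5, -2.6, 0]
    - [9.1, -2.9, 0]
    - [10.6, -3.1, 0]
    - [10.6, -3.1, 0]
  yaw: [0.044, 0.087, 0.131, 0.175, 0.218, 0.262, 0.305, 0.305]
  gripper: [-1, -1, -1, -1, -1, -1, -1, -1]

```text
clock: 9.03
eef_pos: [648.6, -8.8, 198.1]
tool_rot: [-3.14, 0.002, -1.161]
force: [-3.1, 3.3, 1.3]
width: -0.1
```

```bash
python3 rel.py; python3 - <<'E'
from h import *
d=snap('wrist','w6.png');im=cv2.cvtColor(d['frame'],cv2.COLOR_RGB2BGR)
cv2.imwrite('pics/w6c.png',cv2.resize(im[140:290,220:410],None,fx=4,fy=4,interpolation=cv2.INTER_CUBIC))
E
```

```text
t 9.03 pos [648.6  -8.8 198.1] rot [-3.140e+00  2.000e-03 -1.161e+00] F [-3.1  3.3  1.3] T [ 0.75  0.39 -0.05] w -0.1
```

View pics/w6c.png

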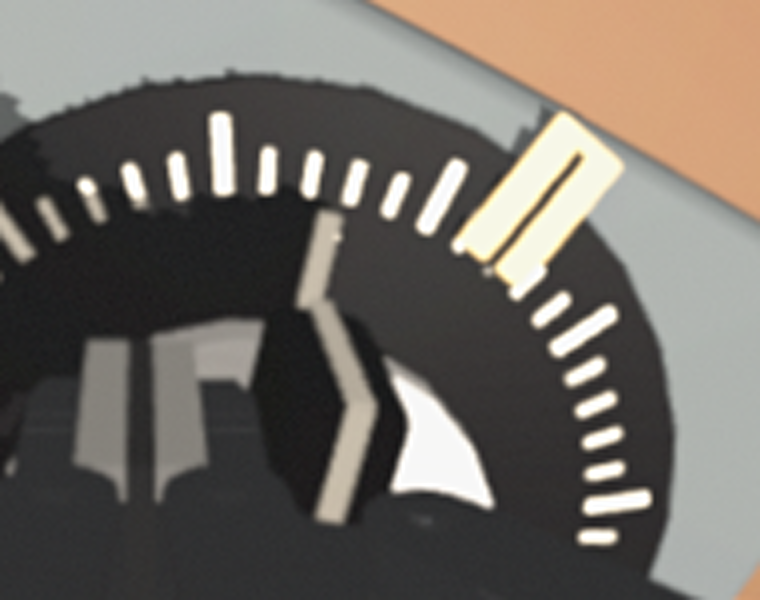

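```bash
cat > fit.py <<'E'
from h import *
from scipy.optimize import least_squares
def fit(d,f,K,O,I):
    Po=np.array([fatz(d,f(*p),153.2)[:2] for p in O]);Pi=np.array([fatz(d,f(*p),153.2)[:2] for p in I]);k=np.array(K)
    def res(q):
        a=np.radians(150-k)+q[2];u=np.c_[np.cos(a),np.sin(a)]
        return np.r_[(q[:2]+69.9*u-Po).ravel(),(q[:2]+q[3]*u-Pi).ravel()]
    r=least_squares(res,[624,-38,-.04,58]);print(r.x.round(3),np.abs(r.fun).max().round(2));return r.x
def ang(d,f,q,p,z):
    v=fatz(d,f(*p),z)[:2]-q[:2];return np.hypot(*v).round(1),(150-np.degrees(np.arctan2(v[1],v[0])-q[2])).round(2)
E
python3 - <<'E'
from fit import *
d=cams.get_image('wrist')
f=lambda x,y:(220+(x+.5)/4-.5,140+(y+.5)/4-.5)
q=fit(d,f,[120,150,180,210],[(219,113),(460,162),(614,312),(650,497)],[(226,193),(425,233),(557,349),(585,507)])
for n,p,z in[('tip',(332,213),155),('root',(312,303),155),('peni',(503,268),153.5),('peno',(576,157),153.5),('line nose',(360,402),197)]:print(n,ang(d,f,q,p,z))
E
```

```text
[ 6.23312e+02 -3.80010e+01 -3.90000e-02  5.82230e+01] 0.53
tip (np.float64(56.7), np.float64(135.58))
root (np.float64(42.9), np.float64(136.16))
peni (np.float64(60.2), np.float64(163.49))
peno (np.float64(80.0), np.float64(161.31))
line nose (np.float64(46.1), np.float64(134.81))
```

step_arm:
  linear:
    - [1.4, -0.6, 0]
    - [2.9, -1.2, 0]
    - [4.4, -1.7, 0]
    - [6.0, -2.2, 0]
    - [7.5, -2.6, 0]
    - [9.1, -2.9, 0]
    - [10.6, -3.1, 0]
    - [12.2, -3.3, 0]
  yaw: [0.044, 0.087, 0.131, 0.175, 0.218, 0.262, 0.305, 0.349]
  gripper: [-1, -1, -1, -1, -1, -1, -1, -1]

```text
clock: 9.8
eef_pos: [656.6, -18.9, 198.1]
tool_rot: [-3.14, 0.002, -1.51]
force: [-0.5, 3.5, 0.2]
width: 0.5
```

step_arm:
  linear:
    - [1, -0.4, 0]
    - [1, -0.4, 0]
  yaw: [0.03, 0.03]
  gripper: [-1, -1]

```text
clock: 9.97
eef_pos: [657.1, -20.6, 198.2]
tool_rot: [-3.14, 0.001, -1.54]
force: [1.1, 4.3, 0.0]
width: -0.1
```

```bash
python3 rel.py; python3 - <<'E'
from h import *
d=snap('wrist','w7.png');im=cv2.cvtColor(d['frame'],cv2.COLOR_RGB2BGR)
cv2.imwrite('pics/w7c.png',cv2.resize(im[140:290,220:410],None,fx=4,fy=4,interpolation=cv2.INTER_CUBIC))
E
```

```text
t 9.97 pos [657.1 -20.6 198.2] rot [-3.14e+00  1.00e-03 -1.54e+00] F [1.1 4.3 0. ] T [ 0.9  -0.09 -0.01] w -0.1
```

View pics/w7c.png

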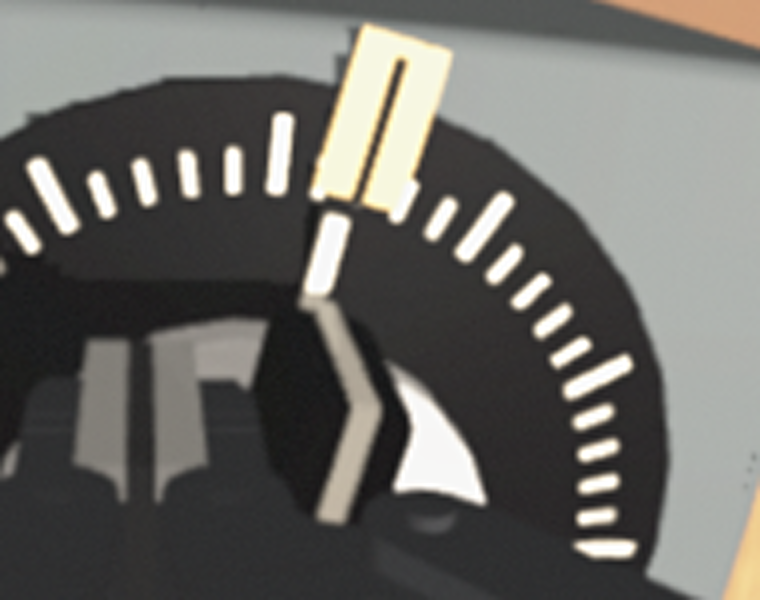

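```bash
python3 - <<'E'
from fit import *
d=cams.get_image('wrist')
f=lambda x,y:(220+(x+.5)/4-.5,140+(y+.5)/4-.5)
q=fit(d,f,[120,150,180,210],[(36,160),(285,114),(506,196),(630,360)],[(70,231),(276,192),(464,257),(570,393)])
for n,p,z in[('tip',(338,213),155),('root',(315,298),155),('peni',(360,203),153.5),('peno',(402,60),153.5),('line nose',(366,402),197)]:print(n,ang(d,f,q,p,z))
E
```

```text
[ 6.22928e+02 -3.75270e+01 -3.90000e-02  5.84600e+01] 0.48
tip (np.float64(57.2), np.float64(159.07))
root (np.float64(44.0), np.float64(159.35))
peni (np.float64(59.1), np.float64(162.08))
peno (np.float64(80.7), np.float64(161.49))
line nose (np.float64(46.4), np.float64(158.48))
```

step_arm:
  linear:
    - [0.5, 0, 0]
    - [1.0, 0, 0]
    - [1.5, 0, 0]
    - [1.5, 0, 0]
    - [1.5, 0, 0]
    - [1.5, 0, 0]
  yaw: [0, 0, 0, 0, 0, 0]
  gripper: [-1, -1, -1, -1, -1, -1]

```text
clock: 10.57
eef_pos: [657.1, -22.8, 198.3]
tool_rot: [-3.14, -0.0, -1.54]
force: [1.7, 4.2, -3.1]
width: 0.1
```

```bash
python3 rel.py; python3 - <<'E'
from h import *
d=snap('wrist','w8.png');im=cv2.cvtColor(d['frame'],cv2.COLOR_RGB2BGR)
cv2.imwrite('pics/w8c.png',cv2.resize(im[140:290,220:410],None,fx=4,fy=4,interpolation=cv2.INTER_CUBIC))
E
```

```text
t 10.57 pos [657.1 -22.8 198.3] rot [-3.14 -0.   -1.54] F [ 1.7  4.2 -3.1] T [ 0.88 -0.65  0.01] w 0.1
```

View pics/w8c.png

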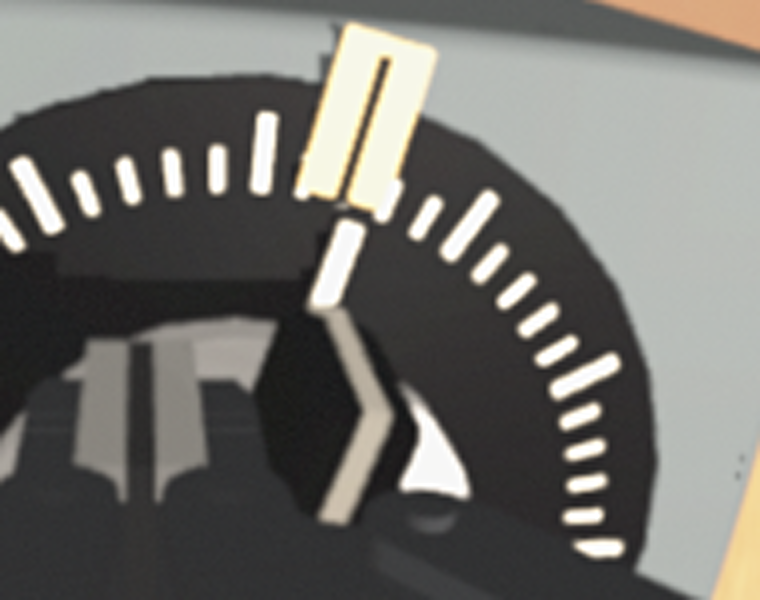

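```bash
python3 - <<'E'
from fit import *
d=cams.get_image('wrist')
f=lambda x,y:(220+(x+.5)/4-.5,140+(y+.5)/4-.5)
q=fit(d,f,[120,150,180,210],[(20,160),(268,114),(492,194),(616,357)],[(54,231),(260,192),(450,257),(557,393)])
for n,p,z in[('tip',(352,222),155),('root',(324,303),155),('peni',(343,203),153.5),('peno',(386,60),153.5),('line nose',(376,408),197)]:print(n,ang(d,f,q,p,z))
E
```

```text
[ 6.2289e+02 -3.7574e+01 -3.7000e-02  5.8399e+01] 0.65
tip (np.float64(56.9), np.float64(163.76))
root (np.float64(44.1), np.float64(164.26))
peni (np.float64(58.9), np.float64(161.95))
peno (np.float64(80.5), np.float64(161.58))
line nose (np.float64(46.4), np.float64(162.93))
```

step_arm:
  linear:
    - [-2, 0, 0]
    - [-5, 0, 0]
    - [-10, 0, 0]
    - [-14, 0, -5]
    - [-16, 0, -25]
    - [-18, 0, -50]
    - [-20, 0, -75]
    - [-20, 0, -90]
  yaw: [0, 0, 0, 0, 0, 0, 0, 0]
  gripper: [-1, -1, -1, -1, -1, -1, -1, -1]

```text
clock: 11.33
eef_pos: [656.5, -3.1, 291.4]
tool_rot: [-3.139, -0.001, -1.541]
force: [0.5, -0.5, 0.6]
width: -0.0
```

step_arm:
  linear:
    - [0, 15, 0]
    - [0, 35, 0]
    - [0, 50, 0]
    - [0, 50, 0]
    - [0, 50, 0]
  yaw: [0, 0, 0, 0, 0]
  gripper: [-1, -1, -1, -1, -1]

```text
clock: 11.75
eef_pos: [605.8, -4.3, 289.0]
tool_rot: [-3.141, 0.0, -1.541]
force: [0.5, -0.3, 0.5]
width: -0.4
```

```bash
python3 rel.py; python3 - <<'E'
from h import *
d=snap('wrist','w9.png');im=cv2.cvtColor(d['frame'],cv2.COLOR_RGB2BGR)
E
```

```text
t 11.75 pos [605.8  -4.3 289. ] rot [-3.141  0.    -1.541] F [ 0.5 -0.3  0.5] T [0.04 0.01 0.05] w -0.4
```

View pics/w9.png

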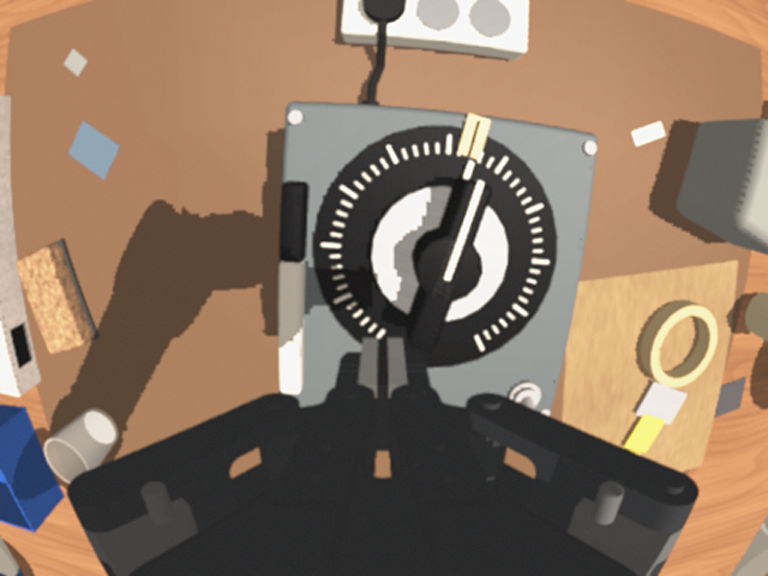

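Great view of the whole dial, with the finger off it. I'll zoom in for a full fit.

```bash
python3 - <<'E'
from h import *
d=cams.get_image('wrist');im=cv2.cvtColor(d['frame'],cv2.COLOR_RGB2BGR)
cv2.imwrite('pics/w9c.png',cv2.resize(im[80:240,205:375],None,fx=3.75,fy=3.75,interpolation=cv2.INTER_CUBIC))
cv2.imwrite('pics/w9d.png',cv2.resize(im[70:150,275:355],None,fx=7.5,fy=7.5,interpolation=cv2.INTER_CUBIC))
E
```

```text
(no output)
```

View pics/w9c.png

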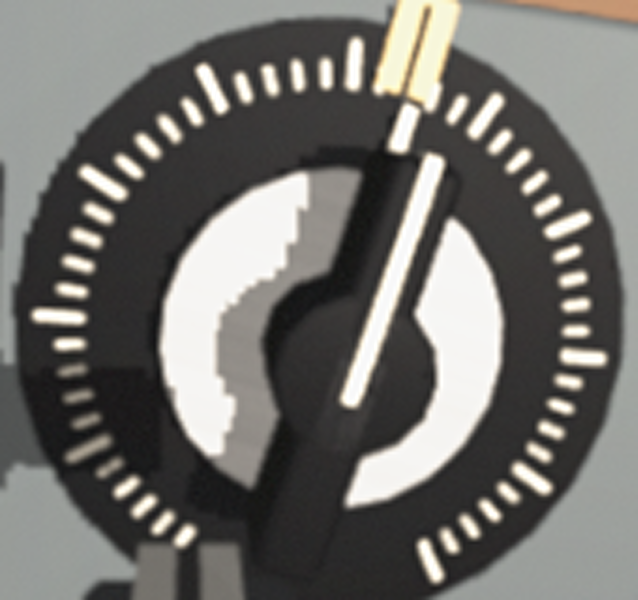

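View pics/w9d.png

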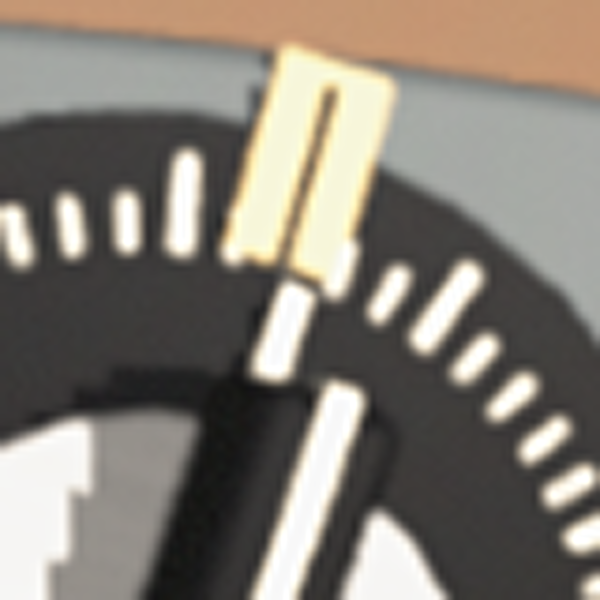

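```bash
python3 - <<'E'
from fit import *
d=cams.get_image('wrist')
f=lambda x,y:(205+(x+.5)/3.75-.5,80+(y+.5)/3.75-.5)
g=lambda x,y:(275+(x+.5)/7.5-.5,70+(y+.5)/7.5-.5)
q=fit(d,f,[60,90,120,150,180,210,240,270,300],[(33,316),(83,169),(203,66),(356,38),(498,96),(590,216),(606,359),(548,490),(438,582)],[(86,317),(126,201),(224,109),(354,90),(473,135),(543,236),(552,355),(514,466),(422,541)])
for n,p,z in[('tip',(297,286),155),('root',(268,375),155),('peni',(284,275),153.5),('peno',(331,90),153.5),('line nose',(347,388),197)]:print(n,ang(d,g,q,p,z))
for r in cams.regions_of('wrist','dial_index')[:1]+cams.regions_of('wrist','mark_line')[:1]:print(r['pixel'],r['conf'],r['pixels'].sum())
E
```

```text
[ 6.24437e+02 -3.73020e+01 -4.20000e-02  5.71520e+01] 1.85
tip (np.float64(57.0), np.float64(163.69))
root (np.float64(46.2), np.float64(163.86))
peni (np.float64(57.8), np.float64(162.14))
peno (np.float64(80.2), np.float64(161.4))
line nose (np.float64(46.1), np.float64(163.69))
[291.4, 170.7] 0.67 7021
[487.4, 123.9] 0.74 4334
```

```bash
python3 rel.py 484 -102.5 195 -90
```

```text
t 12.0 pos [606.6  -4.5 288.2] rot [-3.141e+00 -1.000e-03 -1.541e+00] F [ 0.   0.2 -0.4] T [-0.01 -0.08  0.03] w -0.4
tool shift [ 94.2 125.5  93.2]
yaw 0.030163410895369225
```

step_arm:
  linear:
    - [10, 13, 0]
    - [25, 35, 0]
    - [45, 60, 0]
    - [65, 88, 0]
    - [82, 112, 0]
    - [94, 125.5, 0]
    - [94, 125.5, 0]
    - [94, 125.5, 10]
  yaw: [0.06, 0.06, 0.06, 0.06, 0.06, 0.06, 0.06, 0.06]
  gripper: [-1, -1, -1, -1, -1, -1, -1, -1]

```text
clock: 12.67
eef_pos: [484.4, -103.3, 279.6]
tool_rot: [-3.137, -0.0, -1.603]
force: [1.8, -0.1, 0.1]
width: 0.2
```

step_arm:
  linear:
    - [0, 0, 15]
    - [0, 0, 35]
    - [0, 0, 52]
    - [0, 0, 65]
    - [0, 0, 70]
    - [0, 0, 70]
  yaw: [0, 0, 0, 0, 0, 0]
  gripper: [-1, -1, -1, -1, -1, -1]

```text
clock: 13.17
eef_pos: [483.3, -101.3, 206.6]
tool_rot: [3.139, -0.0, -1.6]
force: [0.1, 0.0, 0.0]
width: 0.2
```

```bash
python3 rel.py 484 -102.5 195; python3 - <<'E'
from h import *
d=snap('wrist','w10.png')
E
```

```text
t 13.17 pos [ 483.3 -101.3  206.6] rot [ 3.139 -0.    -1.6  ] F [0.1 0.  0. ] T [ 0.   -0.01 -0.  ] w 0.2
tool shift [ 1.2 -0.8 11.6]
```

View pics/w10.png

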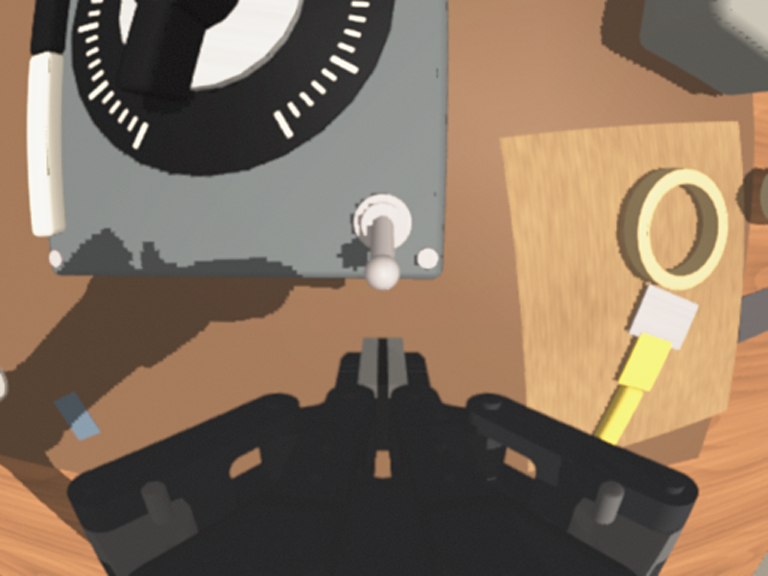

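step_arm:
  linear:
    - [0.5, 0, 6]
    - [0.5, -2, 11]
    - [0.5, -5, 11]
    - [0.5, -9, 11]
    - [0.5, -12, 11]
    - [0.5, -14, 11]
    - [0.5, -16, 11]
    - [0.5, -18, 11]
  yaw: [0, 0, 0, 0, 0, 0, 0, 0]
  gripper: [-1, -1, -1, -1, -1, -1, -1, -1]

```text
clock: 13.88
eef_pos: [501.3, -103.1, 197.4]
tool_rot: [3.141, 0.0, -1.601]
force: [-0.7, 0.1, 0.5]
width: 0.2
```

step_arm:
  linear:
    - [0, -2, 0]
    - [0, -4, 0]
    - [0, -6, 0]
    - [0, -8, 0]
    - [0, -10, 0]
    - [0, -12, 0]
    - [0, -13, 0]
    - [0, -13, 0]
  yaw: [0, 0, 0, 0, 0, 0, 0, 0]
  gripper: [-1, -1, -1, -1, -1, -1, -1, -1]

```text
clock: 14.55
eef_pos: [514.6, -103.5, 197.3]
tool_rot: [-3.141, -0.0, -1.601]
force: [-0.0, 0.5, 0.1]
width: 0.1
```

```bash
python3 rel.py; python3 - <<'E'
from h import *
d=snap('wrist','w11.png')
E
```

```text
t 14.55 pos [ 514.6 -103.5  197.3] rot [-3.141 -0.    -1.601] F [-0.   0.5  0.1] T [ 0.04  0.09 -0.02] w 0.1
```

View pics/w11.png

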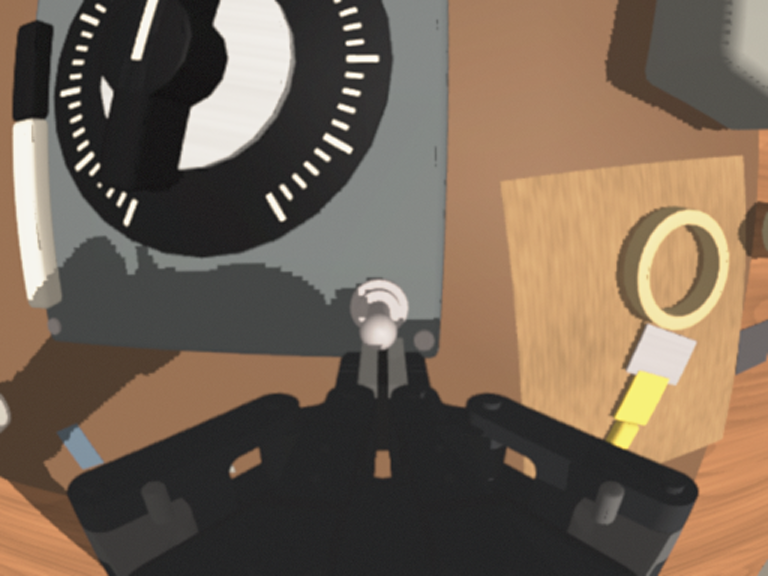

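```bash
python3 - <<'E'
from h import *
d=cams.get_image('wrist')
for a in(-24,-12,0,12,24):
    t=np.radians(a);print(a,(fproj(d,[527.5+30*np.sin(t),-103,156+30*np.cos(t)])*1.5).round(0))
E
```

```text
-24 [379. 371.]
-12 [378. 358.]
0 [378. 340.]
12 [377. 321.]
24 [377. 301.]
```

step_arm:
  linear:
    - [0, -1, 0]
    - [0, -2, 0]
    - [0, -3, 0]
    - [0, -3, 0]
    - [0, -3, 0]
  yaw: [0, 0, 0, 0, 0]
  gripper: [-1, -1, -1, -1, -1]

```text
clock: 15.07
eef_pos: [517.3, -103.6, 197.3]
tool_rot: [-3.142, -0.0, -1.601]
force: [0.1, 0.0, 0.3]
width: 0.3
```

```bash
python3 rel.py; python3 - <<'E'
from h import *
d=snap('wrist','w12.png')
E
```

```text
t 15.07 pos [ 517.3 -103.6  197.3] rot [-3.142 -0.    -1.601] F [0.1 0.  0.3] T [ 0.   -0.01 -0.01] w 0.3
```

View pics/w12.png

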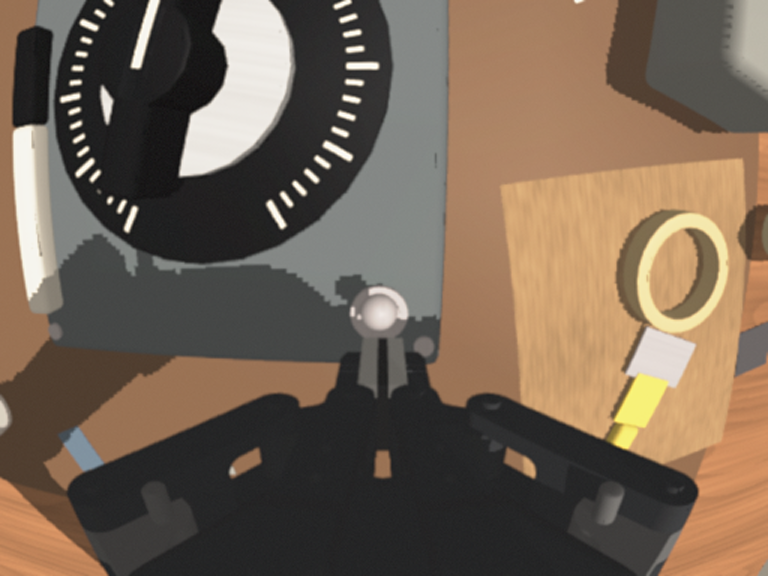

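The toggle snapped over: the ball moved to (380,312), clear of the finger. Next I'll back off, rise, and check.

step_arm:
  linear:
    - [0, 5, 0]
    - [0, 15, 0]
    - [0, 25, 0]
    - [0, 30, -10]
    - [0, 30, -35]
    - [0, 30, -65]
    - [0, 30, -95]
    - [0, 30, -105]
  yaw: [0, 0, 0, 0, 0, 0, 0, 0]
  gripper: [-1, -1, -1, -1, -1, -1, -1, -1]

```text
clock: 15.78
eef_pos: [488.6, -104.1, 306.6]
tool_rot: [-3.135, -0.001, -1.602]
force: [0.2, -0.6, 0.9]
width: 0.2
```

step_arm:
  linear:
    - [-20, -20, 0]
    - [-45, -45, 0]
    - [-75, -75, 0]
    - [-90, -100, 0]
    - [-90, -110, 0]
    - [-90, -110, 0]
    - [-90, -110, 0]
  yaw: [0, 0, 0, 0, 0, 0, 0]
  gripper: [-1, -1, -1, -1, -1, -1, -1]

```text
clock: 16.37
eef_pos: [599.3, -16.6, 302.0]
tool_rot: [3.14, -0.001, -1.601]
force: [-0.2, -0.9, 0.2]
width: -0.1
```

```bash
python3 rel.py; python3 - <<'E'
from h import *
d=snap('wrist','w13.png')
for a in(-24,0,24):
    t=np.radians(a);print(a,(fproj(d,[527.5+30*np.sin(t),-103,156+30*np.cos(t)])*1.5).round(0))
im=cv2.cvtColor(d['frame'],cv2.COLOR_RGB2BGR)
p=fproj(d,[680,-50,155]).astype(int);print(p)
x0,y0=max(p[0]-40,0),max(p[1]-40,0)
cv2.imwrite('pics/w13c.png',cv2.resize(im[y0:y0+80,x0:x0+80],None,fx=7,fy=7,interpolation=cv2.INTER_CUBIC))
E
```

```text
t 16.37 pos [599.3 -16.6 302. ] rot [ 3.140e+00 -1.000e-03 -1.601e+00] F [-0.2 -0.9  0.2] T [-0.06  0.02 -0.03] w -0.1
-24 [520. 411.]
0 [523. 396.]
24 [524. 377.]
[288  94]
```

View pics/w13.png

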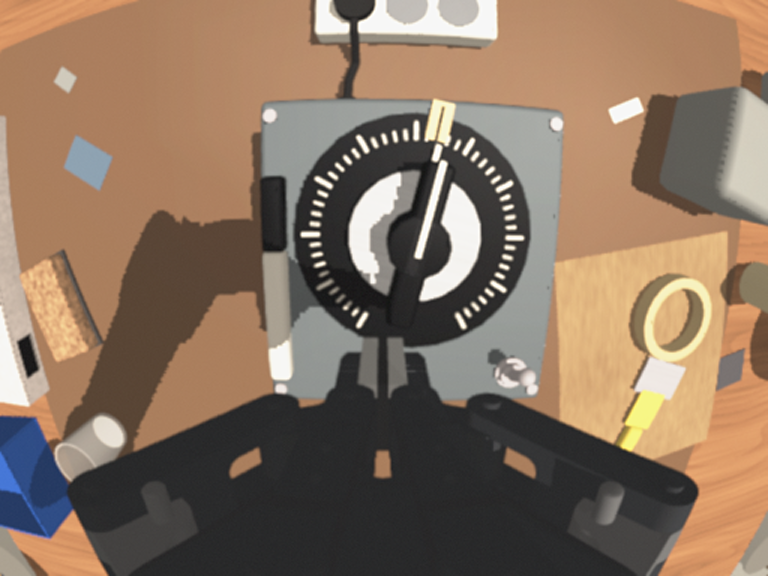

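View pics/w13c.png

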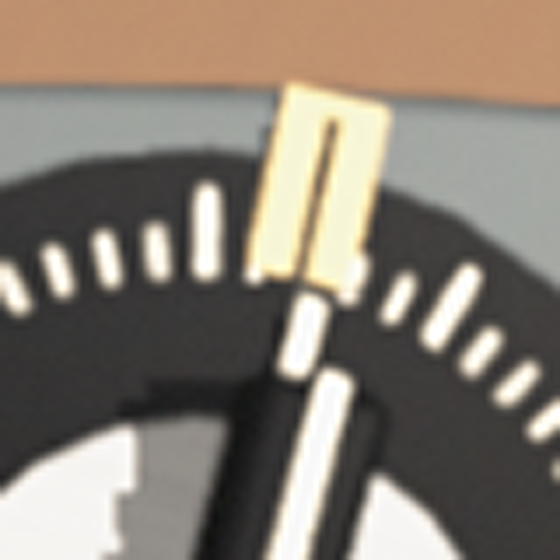

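```bash
python3 - <<'E'
from fit import *
d=cams.get_image('wrist');p=fproj(d,[680,-50,155]).astype(int)-40
g=lambda x,y:(p[0]+(x+.5)/7-.5,p[1]+(y+.5)/7-.5)
q=[623.7,-37.6,-.04]
a=fatz(d,g(315,296),155);b=fatz(d,g(301,286),153.5)
print(a,b,ang(d,g,q,(315,296),155),ang(d,g,q,(292,375),155),ang(d,g,q,(301,286),153.5),ang(d,g,q,(331,122),153.5))
print(ctrl.read_state()['force'],ctrl.read_state()['qd'].round(3))
print(ctrl.finish_job())
E
```

```text
[678.51660839 -53.76657825 155.        ] [679.89628357 -52.18805917 153.5       ] (np.float64(57.2), np.float64(164.14)) (np.float64(46.5), np.float64(163.92)) (np.float64(58.1), np.float64(162.26)) (np.float64(79.9), np.float64(161.49))
[-0.79663278 -0.69208983 -0.13830186] [ 0.002 -0.01  -0.002  0.002 -0.004 -0.002 -0.002]
the job is handed in; nothing more can be done
None
```

I set the dial on the tape mark and flipped the toggle on, and the job is handed in; no verdict came back. The run took about 16.5 s.

- **Dial:** I pushed the index arm of the bar round clockwise by about 137° with the shut fingertips, at about 5 N of contact force. It slightly overshot. In the last pictures the pointer reads about 2° (roughly 2 mm) clockwise of the pen line, and individual readings ranged from 1.5° to 2.6°. That is inside the 3.5 mm (3.6°) limit but not dead centre. I left it there, because correcting it meant a push from the other side and the margin was enough.
- **Toggle:** I pushed it from the front at well under 2 N measured. The first push stopped near upright, and 3 mm more made it snap over. The final picture shows the ball within about 5 pixels of where it should be for the on position.
- **End state:** The arm is raised clear at a height of about 300 mm, with the force near zero. The pen and the other bench items look undisturbed in the last picture.
- **Measurements that disagreed:** The top and wrist cameras put the dial's centre up to about 6 mm apart along x at first. Fitting the scale ticks in the wrist pictures settled it at about (623.5, -37.8).

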